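# Crack the dry box and hold its lid ajar

### The arm

A 6-joint arm with a two-finger parallel gripper is mounted at the origin on the work surface. World frame = base frame: x ahead of the robot, y to its left, z up, the work surface at z = 0. Lengths are in m, angles in rad, forces in N, time in s.
With the tool pointing down it reaches from about 0.4 to 0.825 m from the base axis. Payload 7 kg.
Tool frame: the origin (TCP) lies on the front face of the gripper's body, between the roots of the fingers; the fingertips stand 73 mm ahead of it and the grasp point (between the pads) lies 54 mm ahead of it; z points along the fingers, y is the direction in which the jaws open and shut (so a half turn about z gives the same grasp; the last joint's range is limited). The gripper opens to 85 mm and grips with 20 to 120 N. Pads are 22 mm wide; open, the fingers measure 114 mm over their backs; the gripper's body (76 mm by 85 mm) begins 54 mm behind the grasp point. The pads swing forward as they close: fully open they stand 13 mm farther back than shut.
Start: joints at [1.427, 0.359, 0.012, 0, -1.224, -0.288], TCP at [0.282, 0.613, 0.304] pointing down, gripper open.
Joint ranges: [-3.07, 3.07], [-1.43, 2.12], [-1.02, 1.25], [-3.03, 1.67], [-3.05, -0], [-3.03, 3.03]. Speed limits (rad/s): [2.39, 2.39, 3.01, 3.14, 3.14, 3.14].

### API

Orientations are given as a unit quaternion [x, y, z, w].
In Python, from station import arm gives the robot as it stands.
- The arm moves only by the shell command python3 -m pendant 'ROWS' [FORCE]. ROWS is text: rows parted by semicolons, each of 5 numbers parted by spaces: the shift along the world's x, y, z in cm, then the turn about the world's z in degrees, then the finger opening in cm, from 0 to 8.54. In form: tx ty tz turn grip; .... A call has exactly 8 rows; each row shifts and turns the pose as measured when the row begins; what a row does not reach is not made up. A row lasts 1/8 s, in which the tool goes at most 62.5 mm and 10.7 degrees, less where a joint would pass 70% of its speed; a pose out of reach is approached as far as the arm can. A call is refused whole if a number of a shift passes 6.25 or a number of a turn 10.7, either way. A call with a gripper value outside its range is refused whole. The fingers move at their own pace and stop on an object; FORCE is the grip in N (left out, the last holds). Time passes only in rows, so rows that do not move let the fingers close, or fill a call up. It gives the time, the measured TCP pose, the force and the opening at its end, in the units of the state.
- arm.observe(): the state, without advancing time (a new reading comes with each control period).
- arm.read_camera(name): name is "scene" or "top" or "wrist"; returns a dict with "color" (480x640x3 uint8, red, green, blue), "camera_matrix" (3x3 intrinsics, pixels), "world_to_cam" (4x4, takes a point from world to camera coordinates); the wrist camera has in their place "mount" (4x4, takes a point from camera to tool coordinates, whose origin is the TCP and whose axes are the flange's). Camera axes: x right, y down, z forward; pixel columns grow to the right and rows downward; lengths in m; the calibration is good to about 2 mm. The wrist camera is an equidistant fisheye: a pixel r from the principal point sees the ray r / f radians off the axis. A picture is of the moment at which its call begins: read the wrist's pose just before it. There is no depth.
- arm.hand_in(): hands the job in, once; it reports no verdict.
Trained networks look in the newest picture that a camera, given by its name, has taken for a name from the list of things; names that differ only in an ending like _2 or _b are one class to them, and where a whole thing is asked for, a point or a joint stands for the part that bears it (a point fixed in the world has none). Each returns a list of dicts, best first, with "p" (0 to 1); they miss things now and then, are a little off and sometimes report something else, mostly with a low value. They report only what shows in the picture. A call takes as long as a camera call. They do not tell look-alikes from the thing itself.
- arm.recognise(camera, label): "position" ([x, y, z] in m, in world coordinates, good to about 4 mm: the middle of the surface that is visible of it).
- arm.masks_of(camera, label): "pixels" (480x640 bool, what is visible of it).
- arm.landmark_of(camera, label): "position" ([x, y, z] in m, in world coordinates, good to about 4 mm: a listed point, or the origin of a listed thing).
The state is a dict: "time": time; "qpos": joint angles; "qd": joint speeds; "effort": joint torques, N m; "position": TCP position; "eef_rot": TCP orientation; "force": force on the tool from outside, world axes, zero at the start; "wrist_torque": the same for the moment, N m; "finger_gap": opening from 0.0 (shut) to 1.0 (fully open).
Only numpy, scipy, OpenCV 4.12 (cv2) and the standard library are available. Lean on these libraries where they do the work, as an engineer would, in place of code of your own. Each camera call takes 0.05 s, during which the arm holds its last target.

### The job

Get the two steel posts ready to go into the dry box: drop them one at a time, upright and all the way down, each into the bore of the grey carrier block that fits it. Then take the dry box's lid by its knob, break it free from its sticky seal and hold it slightly open, about a finger's width (20 mm) at the front edge, never swinging it wide; finish while still holding it there. Leave the screwdriver, the mirror mount and the jar where they are.

Things in the scene. Friction and masses are not known exactly. Their poses are not given: they have to be found in the camera images.
- thick_mid (a point): Thick plain steel post standing upright and loose on the table: 24 mm diameter, 80 mm tall, about 0.26 kg. The point is its centre, half-way up (40 mm above its foot); z along its axis.
- thin_mid (a point): Thin plain steel post standing upright and loose on the table: 16 mm diameter, 80 mm tall, about 0.12 kg. The point is its centre, half-way up (40 mm above its foot); z along its axis.
- carrier: Grey plastic carrier block, fixed to the table: 80 mm along its x, 150 mm along its y, 45 mm tall. Origin at the centre of its underside. Two round blind bores open upward, 30 mm deep, their centres on its y axis, 35 mm either side of the middle. A seated post stands 50 mm proud of the block.
- carrier_hole0 (a point): Centre of the mouth of the wide bore (26 mm, chamfered, for the thick post), at the block's top face, 45 mm above the table.
- carrier_hole1 (a point): Centre of the mouth of the narrow bore (18 mm, chamfered, for the thin post), at the block's top face, 45 mm above the table.
- dry_box: Painted grey dry box, fixed to the table: 160 mm along its x, 180 mm along its y, 65 mm tall, closed by a flat dark metal lid whose top is 74 mm above the table. Origin at the centre of the box's underside; its -x side is the front, where the lid opens, its +x side the hinge side.
- knob (a point): Bright steel round knob upright on the lid near its front edge; moves with the lid. 38 mm tall: waist 18 mm across from 9 to 27 mm above the lid, head 28 mm across from 31 to 38 mm. The point is on its axis, half-way up, 19 mm above the lid (93 mm above the table when closed), 140 mm in front of the hinge line and 28 mm above it. z along its axis, y along the hinge line.
- hinge (a point): Middle of the lid's hinge line, on the box's rear (+x) top edge, 65 mm above the table; the hinge axis runs along its y.
- lid (a joint): Lid angle in rad: 0 closed, grows as the front edge rises (0.15 lifts it by about 24 mm). A sticky gasket holds it: breaking it takes about 10 to 20 N straight up at the knob; it lets go after about 6 mm of lift there, then only the weight (about 0.35 kg) is left, which shuts the lid if let go.
- driver_grip (a point): Black-handled screwdriver, 180 mm long, lying loose on the table: a bystander. Point on its handle.
- mirror_mid (a point): Dark mirror mount on a short post, 88 mm tall, 50 mm wide, loose: a bystander. Point at its middle.
- jar_mid (a point): Small white lidded jar, 48 mm diameter, 60 mm tall, loose: a bystander. Point at its middle.
Not all that is in view belongs to the job. Of the things that look like the carrier, take the one that is farthest from the robot's base at the start. Leave any green look-alike of the part that bears thick_mid alone.

How it is judged:
On the way, in this order (a step that is already met when the one before it is completed fails the run):
1. one post is seated in its bore (((horizontal distance between thick_mid and carrier_hole0 below 0.006 m and z of thick_mid in the frame of carrier below 0.059 m and angle between thick_mid's own z axis and vertical below 0.12 rad) or (horizontal distance between thin_mid and carrier_hole1 below 0.006 m and z of thin_mid in the frame of carrier below 0.059 m and angle between thin_mid's own z axis and vertical below 0.12 rad))), for 0.2 s.
2. both posts are seated in their bores (horizontal distance between thick_mid and carrier_hole0 below 0.006 m and z of each of thick_mid, thin_mid in the frame of carrier below 0.059 m and angle between each of thick_mid, thin_mid's own z axis and vertical below 0.12 rad and horizontal distance between thin_mid and carrier_hole1 below 0.006 m), for 0.2 s.
3. the lid has been broken free and is held slightly open (value of joint lid between 0.07 and 0.25 rad and contact force between the fingers and lid above 0.3 N), for 0.5 s.
At the end, for the whole second after the job is handed in: Both posts stand upright on the floors of their own bores (within 6 mm of the bore's axis, foot within 4 mm of the floor, tilt under 0.12 rad), and the lid is still and held by the gripper's fingers at 0.07 to 0.25 rad (front edge about 11 to 40 mm up) (all of step 2 and all of step 3 and velocity of joint lid between -0.1 and 0.1 rad/s); the arm keeps its last pose, push and grip.
It fails at once if the lid is swung wide open (beyond 0.35 rad) (value of joint lid above 0.35 rad).
It fails at once if the lid is broken open while a post is not in its bore (value of joint lid above 0.05 rad and not (horizontal distance between thick_mid and carrier_hole0 below 0.006 m and z of each of thick_mid, thin_mid in the frame of carrier below 0.059 m and angle between each of thick_mid, thin_mid's own z axis and vertical below 0.12 rad and horizontal distance between thin_mid and carrier_hole1 below 0.006 m)).
It fails at once if a bystander is shifted by more than 30 mm (distance of any of driver_grip, mirror_mid, jar_mid from where it was at the start of the episode above 0.03 m).
It also fails if it takes over 72 s, if anything falls off the work surface, if the arm or the gripper's body presses on something with over 40 N, if the wrist force passes 120 N, or if a joint passes its speed limit or range.

## Working session

There is one attempt and no reset: what is moved stays moved. The work goes in short steps, Python scripts to look and compute and a shell command to move; the robot and the scene stay as the last step left them, time stands still between calls to the robot, and variables do not carry over. Pictures are saved under pics/ and viewed, and the job is handed in when it is done.

```bash
mkdir -p pics; ls; python3 - <<'E'
from station import arm
import cv2
s=arm.observe(); print(s)
for c in ("scene","top","wrist"):
    d=arm.read_camera(c); cv2.imwrite(f"pics/{c}0.png",d["color"][:,:,::-1])
    for n in ["thick_mid","thin_mid","carrier","carrier_hole0","carrier_hole1","dry_box","knob","hinge","driver_grip","mirror_mid","jar_mid"]:
        print(c,n,[(round(r["p"],2),[round(float(x),4) for x in r["position"]]) for r in arm.landmark_of(c,n)])
print(arm.observe()["time"])
E
```

```text
pics
{'time': 0.0, 'qpos': array([ 1.42710353e+00,  3.59373202e-01,  1.10544809e-02, -3.28926003e-04,
       -1.22411480e+00, -2.88113028e-01]), 'qd': array([-1.28825466e-03, -9.11727919e-04,  5.64946892e-05, -4.52993746e-04,
        2.22569154e-04,  1.41091179e-04]), 'effort': array([ 7.96783661e-04, -5.83321953e+01,  2.93403000e+01,  6.93647057e+00,
       -6.02481028e-03, -2.19647703e-06]), 'position': array([0.28235526, 0.61270285, 0.30297436]), 'eef_rot': array([ 9.76771023e-01, -2.14284098e-01, -9.51700301e-05,  8.27618924e-04]), 'force': array([0.47330845, 0.15056847, 0.14493154]), 'wrist_torque': array([-0.01242413, -0.01374278,  0.0262479 ]), 'finger_gap': 0.9986167740951758}
scene thick_mid [(0.66, [0.4089, -0.0912, 0.0425]), (0.47, [0.5187, -0.294, 0.0002])]
scene thin_mid [(0.75, [0.612, -0.0568, 0.0402])]
scene carrier [(0.88, [0.3559, -0.2855, 0.0002]), (0.62, [0.5183, -0.2892, -0.0017]), (0.44, [0.5699, 0.2374, 0.0006])]
scene carrier_hole0 [(0.9, [0.3421, -0.32, 0.045]), (0.86, [0.3672, -0.2589, 0.0431]), (0.78, [0.5207, -0.3255, 0.0457]), (0.72, [0.5227, -0.2558, 0.0
[... 953 characters left out ...]
, (0.62, [0.5142, -0.328, 0.0444]), (0.37, [0.4526, -0.0353, 0.0438])]
top dry_box [(0.9, [0.572, 0.2366, -0.0047])]
top knob [(0.88, [0.5084, 0.2399, 0.0941])]
top hinge [(0.62, [0.6522, 0.2337, 0.0675])]
top driver_grip [(0.91, [0.3956, 0.0993, 0.0126]), (0.39, [0.7362, -0.2613, 0.0281]), (0.22, [0.6517, 0.2326, 0.0683])]
top mirror_mid [(0.67, [0.5217, -0.2636, 0.0472]), (0.65, [0.767, -0.0525, 0.0442])]
top jar_mid [(0.96, [0.732, -0.2628, 0.0271]), (0.47, [0.5209, -0.2923, 0.0036])]
wrist thick_mid []
wrist thin_mid []
wrist carrier []
wrist carrier_hole0 []
wrist carrier_hole1 []
wrist dry_box []
wrist knob []
wrist hinge []
wrist driver_grip []
wrist mirror_mid []
wrist jar_mid []
1.8
```

View pics/top0.png

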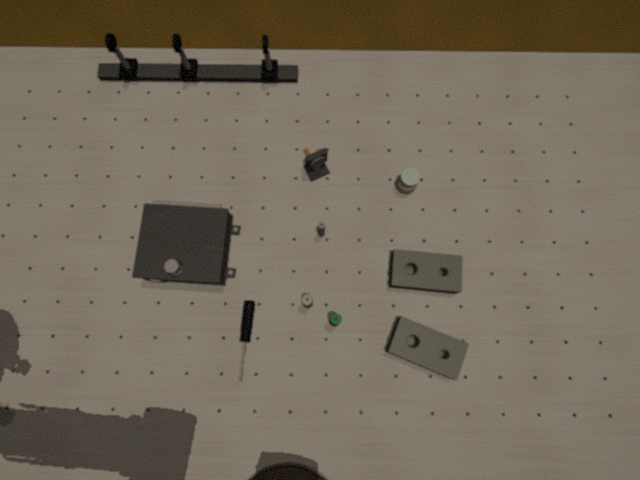

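View pics/scene0.png

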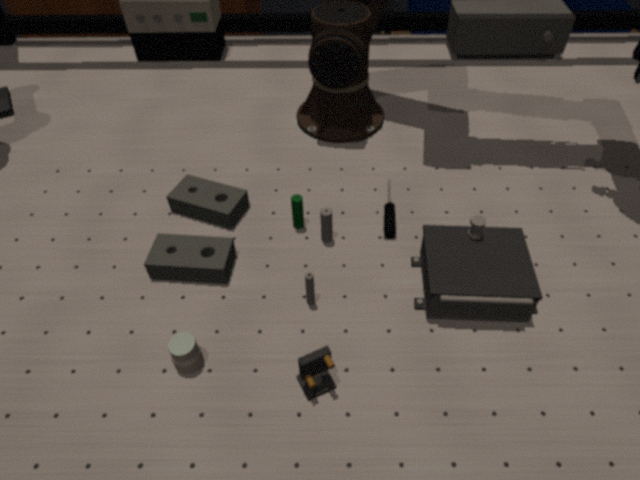

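```bash
cat > h.py <<'E'
import numpy as np, cv2
from station import arm
def proj(d,p):
    p=np.atleast_2d(p); c=(d["world_to_cam"]@np.c_[p,np.ones(len(p))].T)[:3]
    u=d["camera_matrix"]@c; return (u[:2]/u[2]).T
def unproj(d,uv,z):
    M=d["world_to_cam"];R,t=M[:3,:3],M[:3,3]; o=-R.T@t
    r=R.T@np.linalg.inv(d["camera_matrix"])@np.array([uv[0],uv[1],1.]); return o+r*(z-o[2])/r[2]
E
python3 - <<'E'
from h import *
import pickle
d={c:arm.read_camera(c) for c in("top","scene")}
pickle.dump(d,open("d0.pkl","wb"))
def crop(c,x,y,w,h,s): return cv2.resize(d[c]["color"][y:y+h,x:x+w,::-1],None,fx=s,fy=s,interpolation=cv2.INTER_CUBIC)
a=crop("top",285,215,200,80,4); b=crop("top",285,295,200,70,4)
cv2.imwrite("pics/ct.png",cv2.convertScaleAbs(np.vstack([a,b])[:600],alpha=1.8))
cv2.imwrite("pics/cs.png",cv2.convertScaleAbs(crop("scene",140,170,200,150,4),alpha=1.8))
for c in d: 
    M=d[c]["world_to_cam"];print(c,-M[:3,:3].T@M[:3,3],d[c]["camera_matrix"][0,0])
E
```

```text
top [ 0.3572442  -0.05321943  0.98088617] 437.0343872519637
scene [ 1.14159949 -0.02046034  0.73069661] 489.6912200544796
```

View pics/ct.png

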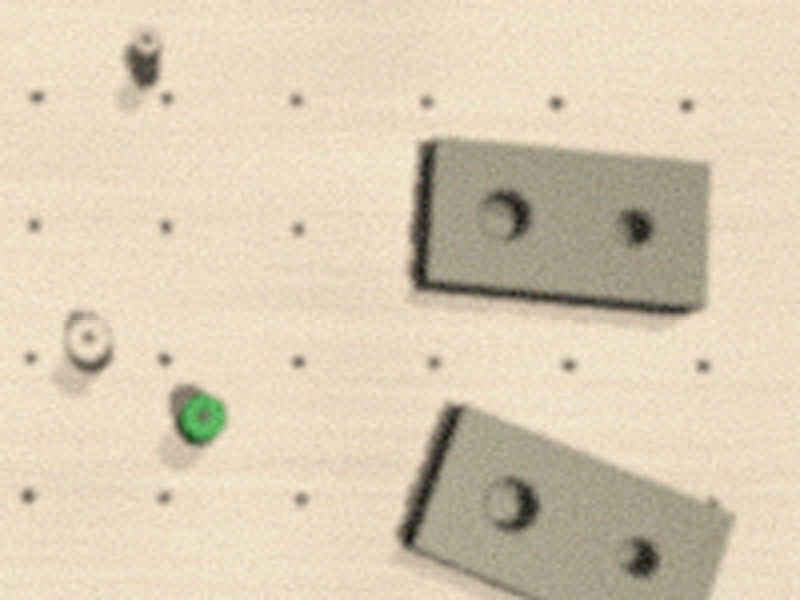

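View pics/cs.png

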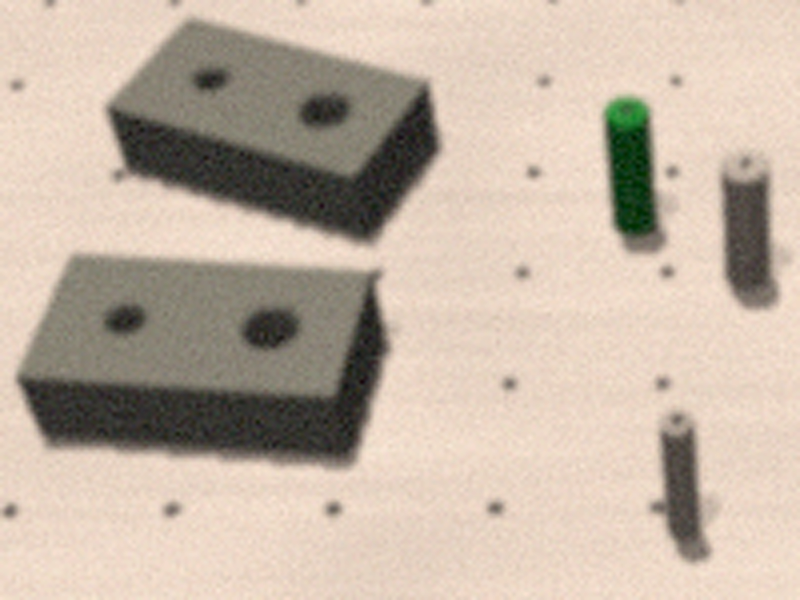

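```bash
python3 - <<'E'
from h import *
import pickle
d=pickle.load(open("d0.pkl","rb"))
T={"thick":(88,337,.08),"thin":(147,41,.08),"h0":(505,214,.045),"h1":(636,227,.045),"green":(203,415,.08)}
S={"thick":(745,164,.08),"thin":(678,421,.08),"h0":(271,328,.045),"h1":(125,319,.045),"green":(628,111,.08)}
for n in T:
    print(n)
    for c,o,Q in(("top",(285,215),T),("scene",(140,170),S)):
        u,v,z=Q[n]; print("  ",c,unproj(d[c],((u+.5)/4-.5+o[0],(v+.5)/4-.5+o[1]),z).round(4))
o=arm.observe();print(o["time"])
d=arm.read_camera("wrist");print(d["mount"],d["camera_matrix"])
E
```

```text
thick
   top [ 0.4498 -0.0333  0.08  ]
   scene [ 0.4512 -0.0328  0.08  ]
thin
   top [ 0.6078 -0.0621  0.08  ]
   scene [ 0.6109 -0.0608  0.08  ]
h0
   top [ 0.5226 -0.2575  0.045 ]
   scene [ 0.5242 -0.2565  0.045 ]
h1
   top [ 0.5164 -0.3282  0.045 ]
   scene [ 0.5178 -0.3269  0.045 ]
green
   top [ 0.411  -0.0924  0.08  ]
   scene [ 0.4123 -0.0911  0.08  ]
1.9
[[-1.64390827e-04 -9.63887340e-01 -2.66310285e-01  6.73206966e-02]
 [ 9.99999949e-01 -8.51183841e-05 -3.09211811e-04  5.05893404e-04]
 [ 2.75377449e-04 -2.66310323e-01  9.63887305e-01 -7.06880568e-02]
 [ 0.00000000e+00  0.00000000e+00  0.00000000e+00  1.00000000e+00]] [[371.64829954   0.         322.84177394]
 [  0.         371.64829954 239.70142678]
 [  0.           0.           1.        ]]
```

View pics/wrist0.png

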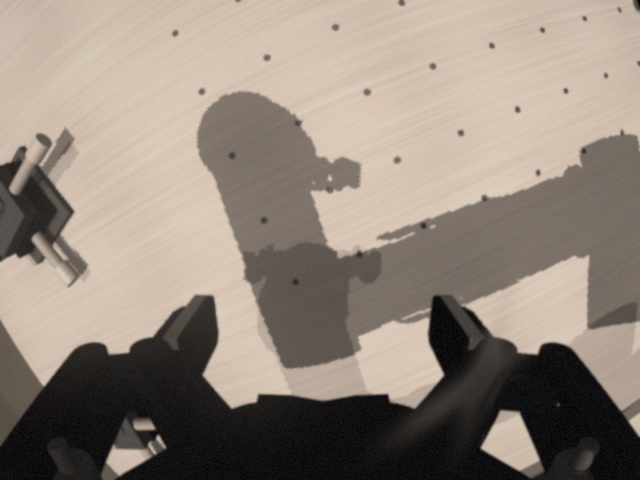

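```bash
python3 -m pendant '2 -5 0 -9 8.5;2 -5 0 -9 8.5;1.5 -6 0 -9 8.5;1.5 -6 0 -9 8.5;1 -6 0 -9 8.5;1 -6 0 -9 8.5;1 -6 0 -9 8.5;1 -6 0 -3 8.5' 40
```

```text
time: 2.95
position: [0.3925, 0.1446, 0.3032]
eef_rot: [-0.691, 0.723, -0.0, 0.001]
force: [1.6, 0.3, 0.1]
finger_gap: 0.995
```

```bash
python3 -m pendant '1 -6 -1 0 6;1 -6 -2 0 6;1 -5 -2 0 6;0 -3 -1 0 6;0 -2 0 0 6;0 0 0 0 6;0 0 0 0 6;0 0 0 0 6'; python3 -c "
from h import *
o=arm.observe();print(o)"
```

```text
time: 3.95
position: [0.4217, -0.0815, 0.2454]
eef_rot: [-0.689, 0.724, -0.002, 0.005]
force: [-0.1, -0.2, 0.2]
finger_gap: 0.704
{'time': 3.95, 'qpos': array([ 0.27036956, -0.01029269, -0.58987999, -0.00265828, -0.98046075,
       -0.31874553]), 'qd': array([ 0.00539235, -0.00290125,  0.00282041, -0.0006194 , -0.00135327,
       -0.00430601]), 'effort': array([-3.12703913e-01, -2.51892936e+01,  2.60959679e+01,  6.16727561e+00,
        2.60999193e-02,  1.07960048e-02]), 'position': array([ 0.42172651, -0.08145648,  0.24535581]), 'eef_rot': array([-0.6892562 ,  0.72449691, -0.00155586,  0.00526197]), 'force': array([-0.07679089, -0.17340196,  0.19120774]), 'wrist_torque': array([-0.05799536,  0.02957108,  0.00661229]), 'finger_gap': 0.7036774754017114}
```

```bash
python3 -m pendant '1.5 2.5 -1 1.4 6;1.4 2.35 -1 1.4 6;0 0 -1 0 6;0 0 0 0 6;0 0 0 0 6;0 0 0 0 6;0 0 0 0 6;0 0 0 0 6'
cat >> h.py <<'E'
from scipy.spatial.transform import Rotation as Rn
def wproj(d,o,P):
    T=np.eye(4);T[:3,:3]=Rn.from_quat(o["eef_rot"]).as_matrix();T[:3,3]=o["position"]
    P=np.atleast_2d(P); c=(np.linalg.inv(T@d["mount"])@np.c_[P,np.ones(len(P))].T)[:3]
    r=np.hypot(c[0],c[1]);th=np.arctan2(r,c[2]);K=d["camera_matrix"]
    return np.c_[K[0,2]+K[0,0]*th*c[0]/r,K[1,2]+K[1,1]*th*c[1]/r]
def wunproj(d,o,uv,z):
    T=np.eye(4);T[:3,:3]=Rn.from_quat(o["eef_rot"]).as_matrix();T[:3,3]=o["position"];T=T@d["mount"]
    K=d["camera_matrix"];x=(uv[0]-K[0,2])/K[0,0];y=(uv[1]-K[1,2])/K[1,1];th=np.hypot(x,y)
    r=T[:3,:3]@np.array([x/th*np.sin(th),y/th*np.sin(th),np.cos(th)]);p=T[:3,3]
    return p+r*(z-p[2])/r[2]
def circ(p,r,z,n=60):
    a=np.linspace(0,2*np.pi,n);return np.c_[p[0]+r*np.cos(a),p[1]+r*np.sin(a),0*a+z]
E
python3 - <<'E'
from h import *
import pickle
o=arm.observe();d=arm.read_camera("wrist");pickle.dump((o,d),open("w1.pkl","wb"))
im=d["color"][:,:,::-1].copy();im=cv2.convertScaleAbs(im,alpha=1.3)
for z in(.08,):
    cv2.polylines(im,[wproj(d,o,circ((.4505,-.033),.012,z)).round().astype(int)],True,(0,0,255),1)
cv2.imwrite("pics/w1.png",im)
E
```

```text
time: 4.95
position: [0.4514, -0.0299, 0.2167]
eef_rot: [0.708, -0.706, 0.002, -0.007]
force: [0.1, -0.6, -0.9]
finger_gap: 0.703
```

View pics/w1.png

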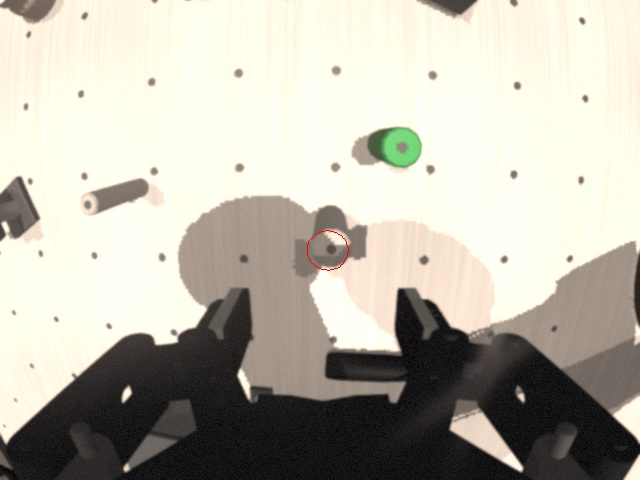

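```bash
python3 - <<'E'
from h import *
import pickle
o,d=pickle.load(open("w1.pkl","rb"))
print(o["position"],o["eef_rot"],wunproj(d,o,(331,248.5),.08),wunproj(d,o,(402,147),.08),wunproj(d,o,(89,204),.08))
im=d["color"][190:310,250:410,::-1]
cv2.imwrite("pics/w1c.png",cv2.convertScaleAbs(cv2.resize(im,None,fx=5,fy=5,interpolation=cv2.INTER_CUBIC),alpha=1))
E
```

```text
[ 0.45135456 -0.02988791  0.2167284 ] [ 0.70824771 -0.70592253  0.00242633 -0.00725809] [ 0.44828506 -0.03410781  0.08      ] [ 0.40905635 -0.09346446  0.08      ] [ 0.60701784 -0.0627687   0.08      ]
```

View pics/w1c.png

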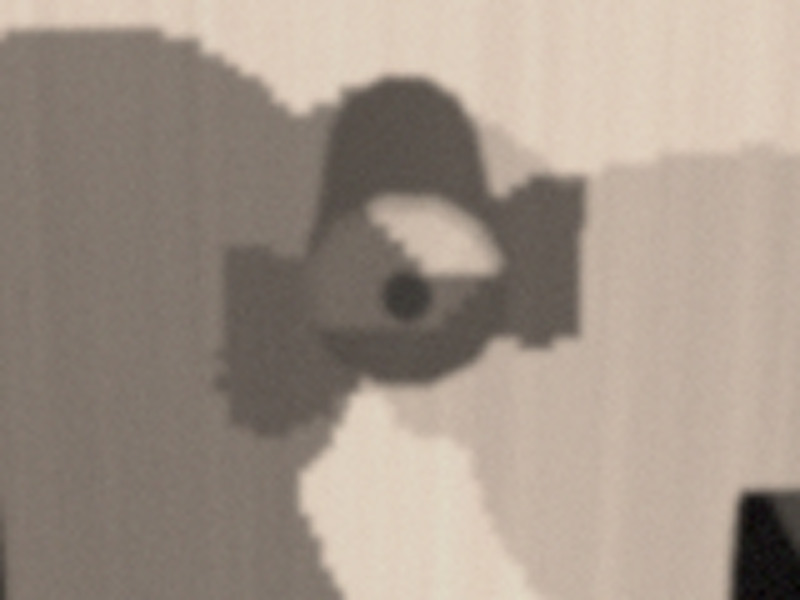

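```bash
python3 -m pendant '-0.2 -0.35 -3 0 6;0 0 -3 0 6;0 0 -3 0 6;0 0 -1.5 0 6;0 0 0 0 6;0 0 0 0 3;0 0 0 0 1.5;0 0 0 0 1.5' 50;  python3 -m pendant '0 0 0 0 1.5;0 0 0 0 1.5;0 0 0 0 1.5;0 0 0 0 1.5;0 0 0.3 0 1.5;0 0 0.5 0 1.5;0 0 1 0 1.5;0 0 1 0 1.5'
python3 - <<'E'
from h import *
o=arm.observe();d=arm.read_camera("wrist");print(o["position"],Rn.from_quat(o["eef_rot"]).as_matrix()[:,2])
cv2.imwrite("pics/w2.png",cv2.convertScaleAbs(d["color"][:,:,::-1],alpha=1.3))
E
```

```text
time: 6.0
position: [0.4509, -0.0335, 0.1118]
eef_rot: [0.708, -0.706, 0.004, -0.01]
force: [-0.4, 0.0, -2.3]
finger_gap: 0.265
time: 7.0
position: [0.4504, -0.0336, 0.1414]
eef_rot: [0.708, -0.706, 0.004, -0.009]
force: [0.2, 0.2, -2.1]
finger_gap: 0.27
[ 0.4503541  -0.03364437  0.1414396 ] [ 0.01845829  0.00821736 -0.99979586]
```

View pics/w2.png

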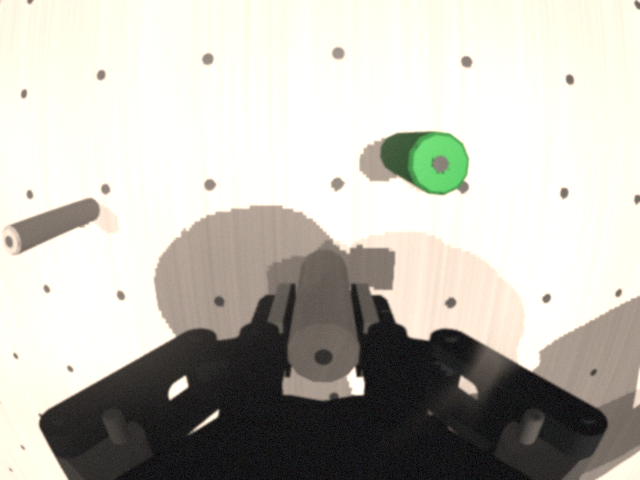

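```bash
python3 -m pendant '1 0 2 0 1.5;2 -1 2 0 1.5;2 -3 1 0 1.5;1 -4 0 0 1.5;1 -4 0 0 1.5;0.3 -4 0 0 1.5;0 -2.3 0 0 1.5;0 0 0 0 1.5'
python3 - <<'E'
from h import *
import pickle
o=arm.observe();d=arm.read_camera("wrist");print(o["position"],Rn.from_quat(o["eef_rot"]).as_matrix().round(4).tolist())
pickle.dump((o,d),open("w3.pkl","wb"))
im=d["color"][:,:,::-1]
cv2.imwrite("pics/w3.png",cv2.convertScaleAbs(im,alpha=1.3))
E
```

```text
time: 8.05
position: [0.5264, -0.222, 0.1984]
eef_rot: [0.709, -0.705, 0.006, -0.013]
force: [-0.3, 0.4, -2.6]
finger_gap: 0.267
[ 0.52641232 -0.22203696  0.19839556] [[0.0053, -0.9996, 0.0261], [-0.9999, -0.005, 0.0096], [-0.0095, -0.0262, -0.9996]]
```

View pics/w3.png

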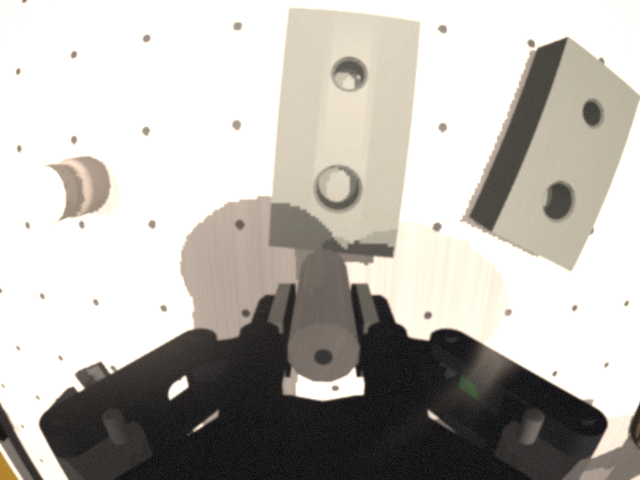

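```bash
cat >> h.py <<'E'
def tun(d,uv,z):  # pixel -> tool frame point at tool depth z
    o={"eef_rot":[0,0,0,1],"position":np.zeros(3)};return wunproj(d,o,uv,z)
def tpr(d,P):
    o={"eef_rot":[0,0,0,1],"position":np.zeros(3)};return wproj(d,o,P)
E
python3 - <<'E'
from h import *
import pickle
o,d=pickle.load(open("w3.pkl","rb"))
t=tun(d,(323.2,357),.0318);print("post top tool",t)
R=Rn.from_quat(o["eef_rot"]).as_matrix()
im=cv2.resize(cv2.convertScaleAbs(d["color"][:,:,::-1],alpha=1.),None,fx=4,fy=4,interpolation=cv2.INTER_CUBIC)
for tilt,col in((0,(0,0,255)),(.008,(0,255,0))):
    f=t+np.array([tilt*.08,0,.08]);
    for p in(t,f): cv2.polylines(im,[(tpr(d,circ(p,.012,p[2]))*4+1.5).round().astype(int)],True,col,1)
    print("foot world",o["position"]+R@f, "top",o["position"]+R@t)
h=wunproj(d,o,(338.5,188),.045);print("hole",h,wunproj(d,o,(349.5,74.5),.045))
cv2.polylines(im,[(wproj(d,o,circ(h,.013,.045))*4+1.5).round().astype(int)],True,(255,0,0),1)
cv2.imwrite("pics/w3c.png",im[4*150:4*385,4*250:4*420][:,:][:940:1][::1])
cv2.imwrite("pics/w3c.png",cv2.resize(im[600:1540,1000:1680],None,fx=.63,fy=.63))
E
```

```text
post top tool [-0.00017393  0.00027273  0.0318    ]
foot world [ 0.5290589  -0.22079135  0.08663337] top [ 0.52696936 -0.2215592   0.16660239]
foot world [ 0.52906228 -0.22143131  0.08662731] top [ 0.52696936 -0.2215592   0.16660239]
hole [ 0.52093154 -0.25905088  0.045     ] [ 0.51501659 -0.32792936  0.045     ]
```

View pics/w3c.png

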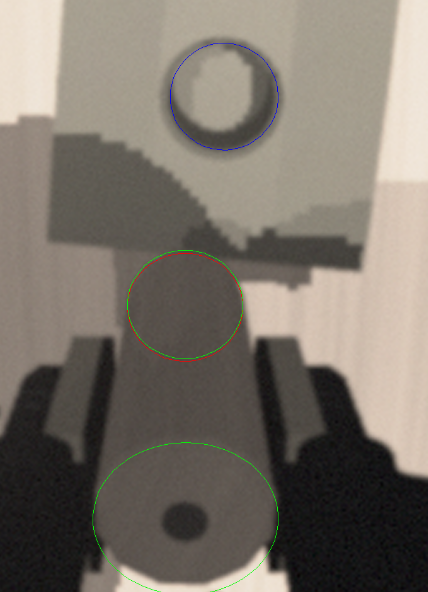

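```bash
python3 -m pendant '-0.2 -1 0 0 1.5;-0.2 -1 0 0 1.5;-0.2 -1 0 0 1.5;-0.2 -0.8 -1 0 1.5;0 0 -1 0 1.5;0 0 -1 0 1.5;0 0 -0.3 0 1.5;0 0 0 0 1.5'
python3 - <<'E'
from h import *
import pickle
o=arm.observe();d=arm.read_camera("wrist");ds=arm.read_camera("scene");dt=arm.read_camera("top")
R=Rn.from_quat(o["eef_rot"]).as_matrix();print(o["position"],R[:,2],o["force"])
f=o["position"]+R@np.array([0,.0003,.1118]);print("foot",f,"tgt wrist hole .5209 -.2591")
pickle.dump((o,d,ds,dt),open("w4.pkl","wb"))
r=lambda d,x,y,w,h,s:cv2.resize(d["color"][y:y+h,x:x+w,::-1],None,fx=s,fy=s,interpolation=cv2.INTER_CUBIC)
cv2.imwrite("pics/w4.png",np.hstack([r(d,220,140,200,260,2),cv2.convertScaleAbs(r(ds,130,200,133,173,3)[:520,:399],alpha=1.8)]))
E
```

```text
time: 9.1
position: [0.5173, -0.2597, 0.1625]
eef_rot: [0.71, -0.704, 0.005, -0.012]
force: [0.0, -0.5, -3.0]
finger_gap: 0.266
[ 0.51734938 -0.25965259  0.16252917] [ 0.02477555  0.01044989 -0.99963842] [ 0.0403782  -0.50169609 -2.98122001]
foot [ 0.51981938 -0.25848671  0.05076214] tgt wrist hole .5209 -.2591Traceback (most recent call last):
  File "<stdin>", line 8, in <module>
    return _nx.concatenate(arrs, 1, dtype=dtype, casting=casting)
           ~~~~~~~~~~~~~~~^^^^^^^^^^^^^^^^^^^^^^^^^^^^^^^^^^^^^^^
ValueError: all the input array dimensions except for the concatenation axis must match exactly, but along dimension 0, the array at index 0 has size 520 and the array at index 1 has size 519
```

```bash
python3 - <<'E'
from h import *
import pickle
o,d,ds,dt=pickle.load(open("w4.pkl","rb"))
r=lambda d,x,y,w,h,s:cv2.resize(d["color"][y:y+h,x:x+w,::-1],None,fx=s,fy=s,interpolation=cv2.INTER_CUBIC)
a=r(d,250,140,150,260,2); b=cv2.convertScaleAbs(r(ds,140,190,120,130,4),alpha=1.8)
h=max(a.shape[0],b.shape[0]);p=lambda m:np.pad(m,((0,h-m.shape[0]),(0,0),(0,0)))
cv2.imwrite("pics/w4.png",np.hstack([p(a),p(b)]))
E
```

```text
(no output)
```

View pics/w4.png

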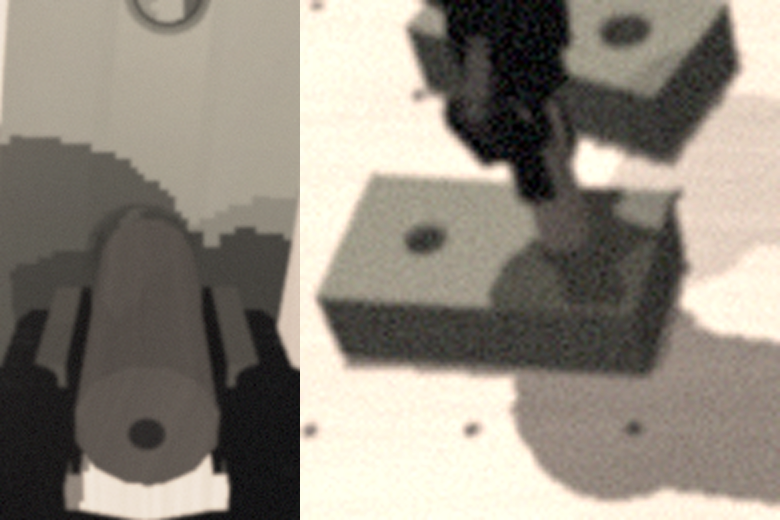

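```bash
python3 -m pendant '0.1 -0.05 0 0 1.5;0 0 -0.3 0 1.5;0 0 -0.3 0 1.5;0 0 -0.3 0 1.5;0 0 -0.3 0 1.5;0 0 0 0 1.5;0 0 0 0 1.5;0 0 0 0 1.5'
python3 - <<'E'
from h import *
o=arm.observe();d=arm.read_camera("wrist")
R=Rn.from_quat(o["eef_rot"]).as_matrix();print(o["position"],R[:,2],o["force"],o["wrist_torque"])
print("foot",o["position"]+R@np.array([0,.0003,.1118]))
cv2.imwrite("pics/w5.png",cv2.resize(d["color"][140:400,250:400,::-1],None,fx=2.3,fy=2.3,interpolation=cv2.INTER_CUBIC))
E
```

```text
time: 10.25
position: [0.5192, -0.2596, 0.1521]
eef_rot: [0.71, -0.704, 0.006, -0.013]
force: [-0.3, 2.3, -0.8]
finger_gap: 0.265
[ 0.5191678  -0.25961386  0.15211553] [ 0.02775618  0.01048119 -0.99955977] [-0.28501976  2.27329285 -0.81101043] [0.6335036  0.26009295 0.03953616]
foot [ 0.52197107 -0.25844468  0.04035639]
```

View pics/w5.png

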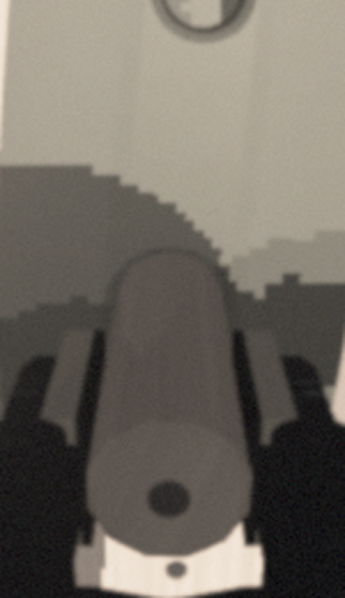

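```bash
python3 -m pendant '0 0.1 0 0 1.5;0 0 -0.3 0 1.5;0 0 -0.3 0 1.5;0 0 -0.3 0 1.5;0 0 -0.3 0 1.5;0 0 0 0 1.5;0 0 0 0 1.5;0 0 0 0 1.5'
python3 - <<'E'
from h import *
o=arm.observe()
R=Rn.from_quat(o["eef_rot"]).as_matrix();print(o["position"],R[:,2],o["force"],o["wrist_torque"])
print("foot",o["position"]+R@np.array([0,.0003,.1118]))
E
```

```text
time: 11.3
position: [0.5192, -0.2592, 0.1391]
eef_rot: [0.71, -0.704, 0.006, -0.013]
force: [0.7, 0.6, -2.2]
finger_gap: 0.265
[ 0.51923316 -0.25920291  0.13907949] [ 0.0276106   0.00973509 -0.99957135] [ 0.70562858  0.60702757 -2.22513297] [-0.00867494  0.11626808 -0.00452777]
foot [ 0.52202015 -0.25811712  0.0273191 ]
```

```bash
python3 -m pendant '0 0 -0.4 0 1.5;0 0 -0.4 0 1.5;0 0 -0.25 0 1.5;0 0 0 0 1.5;0 0 0 0 4;0 0 0 0 4;0 0 0 0 5;0 0 1 0 5'
python3 - <<'E'
from h import *
o=arm.observe()
R=Rn.from_quat(o["eef_rot"]).as_matrix();print(o["position"],R[:,2],o["force"],o["wrist_torque"])
d=arm.read_camera("wrist")
cv2.imwrite("pics/w6.png",cv2.resize(d["color"][100:480,200:440,::-1],None,fx=1.5,fy=1.5,interpolation=cv2.INTER_CUBIC))
E
```

```text
time: 12.3
position: [0.5197, -0.2594, 0.1386]
eef_rot: [0.71, -0.704, 0.007, -0.013]
force: [-0.7, 0.1, 0.0]
finger_gap: 0.586
[ 0.51966338 -0.25938283  0.13861949] [ 0.02822768  0.00927227 -0.99955851] [-0.67327912  0.1348582   0.00519626] [-0.04967319  0.12006283  0.0162215 ]
```

View pics/w6.png

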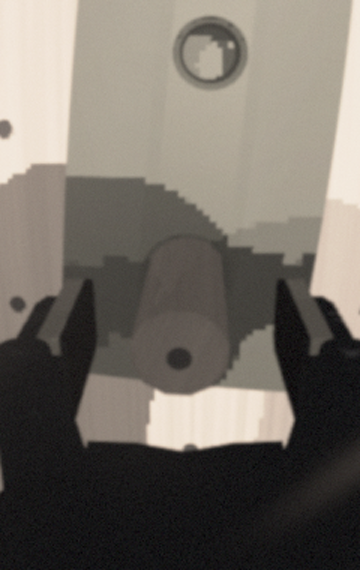

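```bash
python3 -m pendant '0 0 3 0 5;0 0 3 0 5;1 3 1 0 5;2 4 0 0 5;2 4 0 0 5;2 4 0 0 5;1.5 3 0 0 5;0.2 1.5 0 0 5'
python3 - <<'E'
from h import *
import pickle
o=arm.observe()
R=Rn.from_quat(o["eef_rot"]).as_matrix();print(o["position"],R[:,2],o["time"])
d=arm.read_camera("wrist");pickle.dump((o,d),open("w7.pkl","wb"))
im=cv2.convertScaleAbs(d["color"][:,:,::-1],alpha=1.2)
for c,z in(((.6085,-.062),.08),((.522,-.258),.095)):cv2.polylines(im,[wproj(d,o,circ(c,.008,z)).round().astype(int)],True,(0,0,255),1)
cv2.imwrite("pics/w7.png",im)
E
```

```text
time: 13.35
position: [0.6108, -0.06, 0.2196]
eef_rot: [0.709, -0.704, 0.012, -0.017]
force: [0.3, -0.4, 0.0]
finger_gap: 0.586
[ 0.61079027 -0.05999173  0.21959921] [ 0.04039112  0.00803398 -0.99915165] 13.35
```

View pics/w7.png

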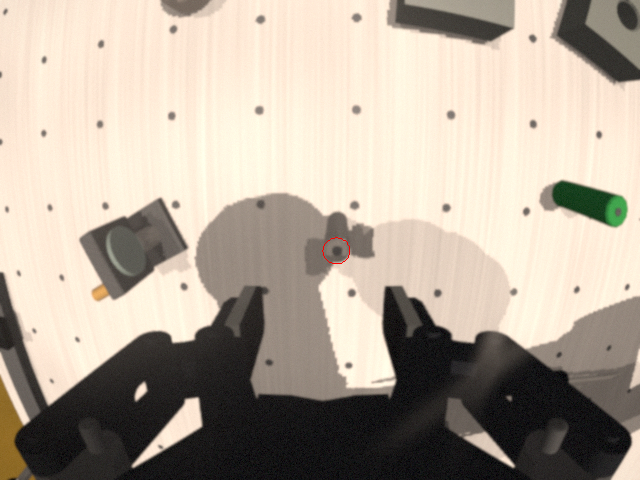

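```bash
python3 -m pendant '-0.4 -0.25 -3 0 5;0 0 -3 0 5;0 0 -3 0 5;0 0 -1.7 0 5;0 0 0 0 5;0 0 0 0 3;0 0 0 0 0.8;0 0 0 0 0.8' 40; python3 -c "
from h import *
o=arm.observe();print(o['position'],Rn.from_quat(o['eef_rot']).as_matrix()[:,2])"
```

```text
time: 14.4
position: [0.6058, -0.0639, 0.1152]
eef_rot: [0.709, -0.705, 0.013, -0.02]
force: [0.2, -0.0, -1.3]
finger_gap: 0.175
[ 0.60579557 -0.06388956  0.11521081] [ 0.04686253  0.00901579 -0.99886066]
```

```bash
python3 -m pendant '0 0 0 0 0.8;0 0 1 0 0.8;0 0 2.5 0 0.8;0 -1 3.5 0 0.8;-1 -4 3.5 0 0.8;-1.5 -5 0 0 0.8;-1.5 -5 0 0 0.8;-1.5 -4 0 0 0.8'; python3 -c "
from h import *
o=arm.observe();print(o['position'],Rn.from_quat(o['eef_rot']).as_matrix()[:,2])"
```

```text
time: 15.4
position: [0.5506, -0.256, 0.2295]
eef_rot: [0.712, -0.702, 0.016, -0.021]
force: [0.2, 0.2, -2.0]
finger_gap: 0.177
[ 0.55063204 -0.25604192  0.22953535] [ 0.05225394  0.00760575 -0.99860487]
```

```bash
python3 -m pendant '-0.8 -0.6 0 0 0.8;-0.8 -0.6 0 0 0.8;-0.8 -0.6 0 0 0.8;-0.8 -0.6 0 0 0.8;-0.8 -0.6 0 0 0.8;0 -0.5 0 0 0.8;0 0 0 0 0.8;0 0 0 0 0.8'; python3 - <<'E'
from h import *
import pickle
o=arm.observe()
R=Rn.from_quat(o["eef_rot"]).as_matrix();print(o["position"],R[:,2],o["qpos"])
d=arm.read_camera("wrist");pickle.dump((o,d),open("w8.pkl","wb"))
im=cv2.convertScaleAbs(d["color"][:,:,::-1],alpha=1.2)
cv2.imwrite("pics/w8.png",im)
E
```

```text
time: 16.4
position: [0.5082, -0.2932, 0.2312]
eef_rot: [0.711, -0.702, 0.017, -0.022]
force: [0.0, 1.2, -0.0]
finger_gap: 0.178
[ 0.50822    -0.29315635  0.23123153] [ 0.05373781  0.00739151 -0.99852772] [-0.19996217  0.25263042 -0.30737515 -0.02187988 -0.95967379  0.22519208]
```

View pics/w8.png

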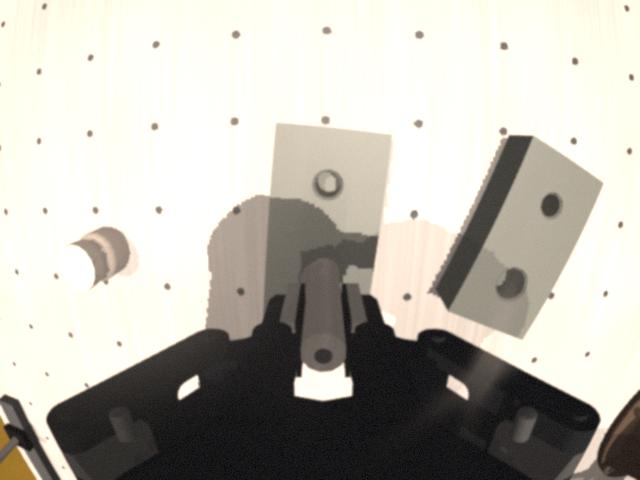

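```bash
cat > m8.py <<'E'
from h import *
import pickle,sys
fn,hu,hv,tu,tv,zf,out=sys.argv[1:];o,d=pickle.load(open(fn,"rb"));zf=float(zf)
t=tun(d,(float(tu),float(tv)),zf-.08);print("post top tool",t)
R=Rn.from_quat(o["eef_rot"]).as_matrix()
im=cv2.resize(d["color"][:,:,::-1],None,fx=4,fy=4,interpolation=cv2.INTER_CUBIC)
f=t+np.array([0,0,.08])
for p in(t,f): cv2.polylines(im,[(tpr(d,circ(p,.008,p[2]))*4+1.5).round().astype(int)],True,(0,0,255),1)
print("foot world",o["position"]+R@f, "top",o["position"]+R@t)
h=wunproj(d,o,(float(hu),float(hv)),.045);print("hole",h,"go",h-(o["position"]+R@f))
cv2.polylines(im,[(wproj(d,o,circ(h,.009,.045))*4+1.5).round().astype(int)],True,(255,0,0),1)
cv2.imwrite(out,cv2.resize(im[640:1540,1000:1680],None,fx=.66,fy=.66))
E
python3 m8.py w8.pkl 329 182.7 323.2 355.5 .1152 pics/w8c.png
```

```text
post top tool [-0.00181354  0.00026064  0.0352    ]
foot world [ 0.51412621 -0.29049488  0.11619923] top [ 0.50982719 -0.2910862   0.19608145]
hole [ 0.51425897 -0.32962326  0.045     ] go [ 0.00013275 -0.03912838 -0.07119923]
```

View pics/w8c.png

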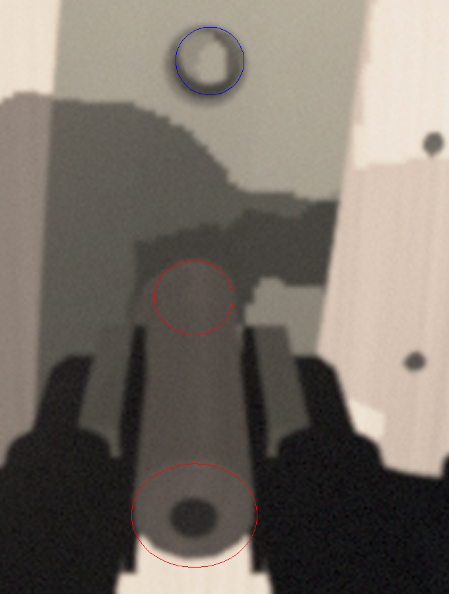

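```bash
python3 -m pendant '0.1 -1.2 0 0 0.8;0 -1.2 0 0 0.8;0 -1.2 -0.6 0 0.8;0 -0.2 -1.2 0 0.8;0 0 -1.3 0 0.8;0 0 -1.3 0 0.8;0 0 -1 0 0.8;0 0 0 0 0.8'; python3 - <<'E'
from h import *
import pickle
o=arm.observe()
R=Rn.from_quat(o["eef_rot"]).as_matrix();print(o["position"],R[:,2],o["force"])
print("foot",o["position"]+R@[-.0018,.0003,.1152])
d=arm.read_camera("wrist");pickle.dump((o,d),open("w9.pkl","wb"))
cv2.imwrite("pics/w9.png",cv2.resize(d["color"][180:400,250:400,::-1],None,fx=2.7,fy=2.7,interpolation=cv2.INTER_CUBIC))
E
```

```text
time: 17.45
position: [0.5086, -0.3334, 0.1715]
eef_rot: [0.711, -0.702, 0.015, -0.021]
force: [0.1, -0.1, -0.8]
finger_gap: 0.178
[ 0.50864796 -0.33335183  0.17145565] [ 0.05084417  0.00852002 -0.99867026] [ 0.09960587 -0.0991761  -0.81115627]
foot [ 0.51418188 -0.33057437  0.0564077 ]
```

View pics/w9.png

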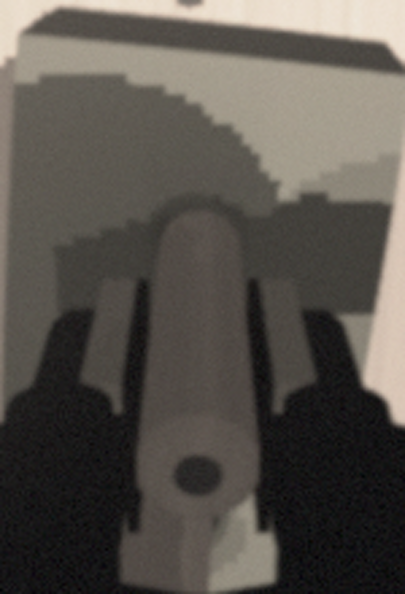

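```bash
python3 -m pendant '0.12 0.15 0 0 0.8;0 0 -0.4 0 0.8;0 0 -0.4 0 0.8;0 0 -0.3 0 0.8;0 0 -0.3 0 0.8;0 0 0 0 0.8;0 0 0 0 0.8;0 0 0 0 0.8'; python3 - <<'E'
from h import *
import pickle
o=arm.observe()
R=Rn.from_quat(o["eef_rot"]).as_matrix();print(o["position"],R[:,2],o["force"],o["wrist_torque"])
print("foot",o["position"]+R@[-.0018,.0003,.1152])
d=arm.read_camera("wrist");pickle.dump((o,d),open("w10.pkl","wb"))
cv2.imwrite("pics/w10.png",cv2.resize(d["color"][180:400,250:400,::-1],None,fx=2.7,fy=2.7,interpolation=cv2.INTER_CUBIC))
E
```

```text
time: 18.5
position: [0.5112, -0.332, 0.1589]
eef_rot: [0.712, -0.702, 0.017, -0.022]
force: [-0.7, -0.1, -1.1]
finger_gap: 0.177
[ 0.51120212 -0.33197541  0.15891254] [ 0.05456049  0.00705457 -0.99848555] [-0.74049346 -0.10207072 -1.09000586] [ 0.09305391  0.23477817 -0.00053952]
foot [ 0.51716279 -0.32936702  0.04388195]
```

View pics/w10.png

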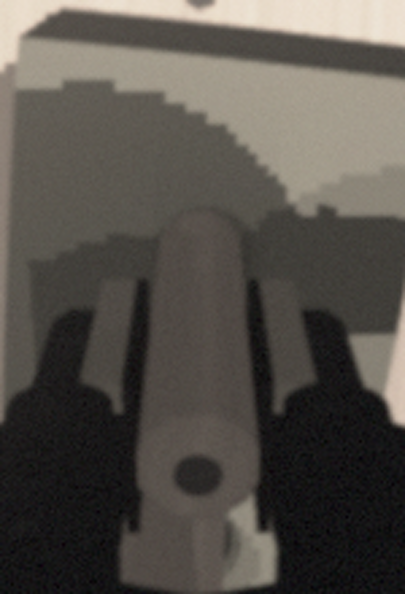

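```bash
python3 -m pendant '-0.12 0 0 0 0.8;0 0 -0.2 0 0.8;0 0 -0.2 0 0.8;0 0 -0.2 0 0.8;0 0 0 0 0.8;0 0 0 0 0.8;0 0 0 0 0.8;0 0 0 0 0.8'; python3 - <<'E'
from h import *
import pickle
o=arm.observe()
R=Rn.from_quat(o["eef_rot"]).as_matrix();print(o["position"],R[:,2],o["force"],o["wrist_torque"])
print("foot",o["position"]+R@[-.0018,.0003,.1152])
d=arm.read_camera("wrist");pickle.dump((o,d),open("w11.pkl","wb"))
cv2.imwrite("pics/w11.png",cv2.resize(d["color"][200:300,280:380,::-1],None,fx=5,fy=5,interpolation=cv2.INTER_CUBIC))
E
```

```text
time: 19.55
position: [0.51, -0.332, 0.1585]
eef_rot: [0.712, -0.701, 0.019, -0.022]
force: [-1.3, 2.2, 2.6]
finger_gap: 0.177
[ 0.51001206 -0.33195467  0.15847167] [ 0.05701699  0.00520422 -0.99835964] [-1.31578832  2.24133592  2.62358011] [0.64297801 0.50197168 0.0330007 ]
foot [ 0.51625209 -0.32956012  0.04345125]
```

View pics/w11.png

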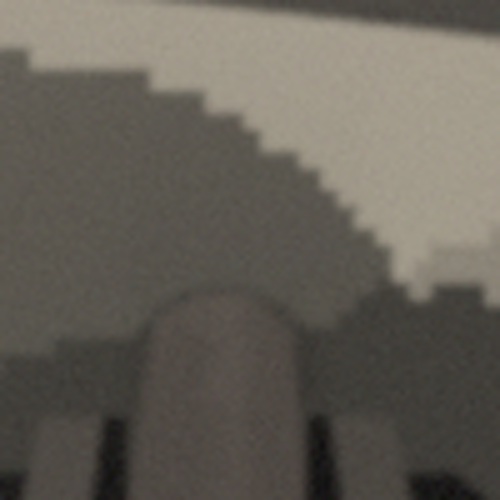

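```bash
python3 -m pendant '0 0.12 0 0 0.8;0 0 -0.3 0 0.8;0 0 -0.3 0 0.8;0 0 -0.3 0 0.8;0 0 0 0 0.8;0 0 0 0 0.8;0 0 0 0 0.8;0 0 0 0 0.8'; python3 - <<'E'
from h import *
o=arm.observe()
R=Rn.from_quat(o["eef_rot"]).as_matrix();print(o["position"],R[:,2],o["force"],o["wrist_torque"])
print("foot",o["position"]+R@[-.0018,.0003,.1152])
E
```

```text
time: 20.6
position: [0.5099, -0.3304, 0.1478]
eef_rot: [0.712, -0.701, 0.018, -0.022]
force: [-0.2, 1.6, -0.6]
finger_gap: 0.174
[ 0.50988098 -0.33039874  0.14777207] [ 0.05592386  0.00596203 -0.99841724] [-0.23698295  1.55278605 -0.56669156] [0.59853198 0.21747382 0.01025998]
foot [ 0.51599562 -0.32791678  0.03274677]
```

```bash
python3 -m pendant '0 0.04 -0.3 0 0.8;0 0 -0.3 0 0.8;0 0 -0.3 0 0.8;0 0 -0.2 0 0.8;0 0 -0.2 0 0.8;0 0 0 0 0.8;0 0 0 0 0.8;0 0 0 0 0.8'; python3 - <<'E'
from h import *
o=arm.observe()
R=Rn.from_quat(o["eef_rot"]).as_matrix();print(o["position"],R[:,2],o["force"],o["wrist_torque"])
print("foot",o["position"]+R@[-.0018,.0003,.1152])
E
```

```text
time: 21.6
position: [0.5102, -0.3302, 0.1339]
eef_rot: [0.712, -0.701, 0.018, -0.022]
force: [0.5, 1.1, -1.4]
finger_gap: 0.173
[ 0.510189   -0.33017813  0.13390687] [ 0.0565635   0.00559079 -0.99838335] [ 0.49270081  1.05702973 -1.41656522] [0.39938768 0.06313433 0.03649719]
foot [ 0.51637728 -0.32773895  0.01888459]
```

Foot ~4 mm from the floor; release and rise.

```bash
python3 -m pendant '0 0 -0.3 0 0.8;0 0 0 0 2.5;0 0 0 0 3;0 0 0 0 3.5;0 0 0 0 3.5;0 0 1 0 3.5;0 0 1.5 0 3.5;0 0 1.5 0 3.5'; python3 -m pendant '0 0 1.5 9 4;0 0 1.5 9 4;0 1 1.5 9 4;-0.5 1.5 0.5 9 4;-0.5 1.5 0 9 4;0 1.5 0 9 4;0 1.5 0 9 4;0 1.5 0 9 4'; python3 - <<'E'
from h import *
import pickle
o=arm.observe()
R=Rn.from_quat(o["eef_rot"]).as_matrix();print(o["position"],R.round(3),o["force"],o["qpos"])
ds=[arm.read_camera(c) for c in("wrist","scene","top")]
pickle.dump((o,ds),open("w12.pkl","wb"))
cv2.imwrite("pics/s12.png",cv2.convertScaleAbs(cv2.resize(ds[1]["color"][180:310,140:300,::-1],None,fx=4.5,fy=4.5,interpolation=cv2.INTER_CUBIC),alpha=1.6))
cv2.imwrite("pics/t12.png",cv2.convertScaleAbs(cv2.resize(ds[2]["color"][170:320,330:490,::-1],None,fx=4,fy=4,interpolation=cv2.INTER_CUBIC),alpha=1.6))
cv2.imwrite("pics/w12.png",ds[0]["color"][:,:,::-1])
E
```

```text
time: 22.6
position: [0.5101, -0.3307, 0.1733]
eef_rot: [0.712, -0.701, 0.018, -0.021]
force: [0.2, 0.4, -0.1]
finger_gap: 0.409
time: 23.6
position: [0.5012, -0.2447, 0.2378]
eef_rot: [0.991, -0.129, 0.008, -0.031]
force: [0.9, 0.3, -0.1]
finger_gap: 0.466
[ 0.50115032 -0.24469091  0.23784812] [[ 0.967 -0.255  0.024]
 [-0.256 -0.965  0.059]
 [ 0.008 -0.063 -0.998]] [ 0.91139151  0.28109093 -0.11041239] [-0.13917411  0.22352688 -0.30953653 -0.07210722 -1.0234386   1.48876261]
```

View pics/s12.png

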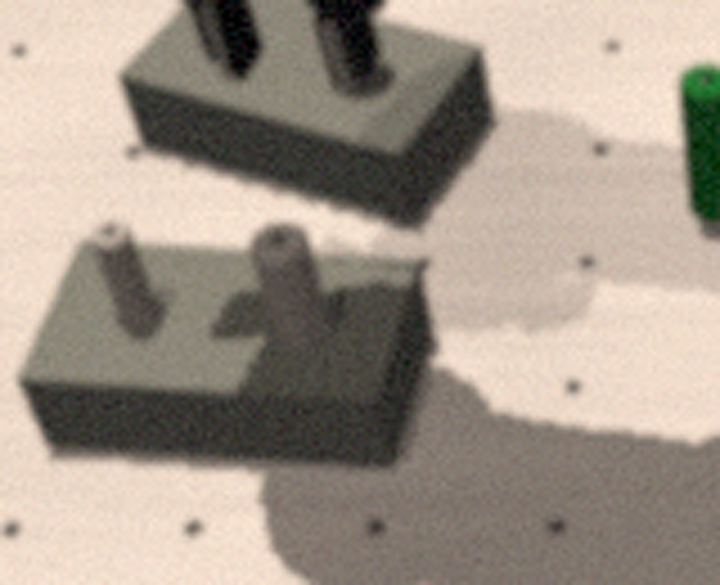

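View pics/w12.png

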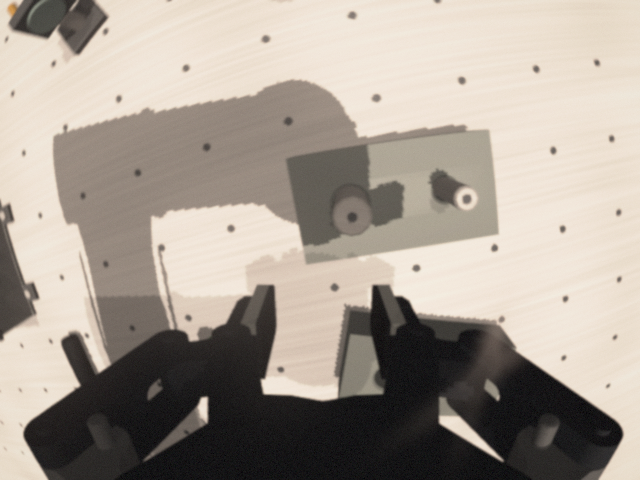

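```bash
python3 - <<'E'
from h import *
import pickle
o,(w,s,t)=pickle.load(open("w12.pkl","rb"))
for im0,d,org,sc,out in((s,s,(140,180),4.5,"a"),):
    im=cv2.convertScaleAbs(cv2.resize(d["color"][180:310,140:300,::-1],None,fx=sc,fy=sc,interpolation=cv2.INTER_CUBIC),alpha=1.6)
    for c,r in(((.5242,-.2565),.012),((.5178,-.3269),.008)):
        for z,col in((.095,(0,0,255)),(.105,(255,0,0))):
            p=(proj(d,circ(c,r,z))-np.array(org)+.5)*sc-.5
            cv2.polylines(im,[p.round().astype(int)],True,col,1)
    cv2.imwrite("pics/s12o.png",im)
E
```

```text
(no output)
```

View pics/s12o.png

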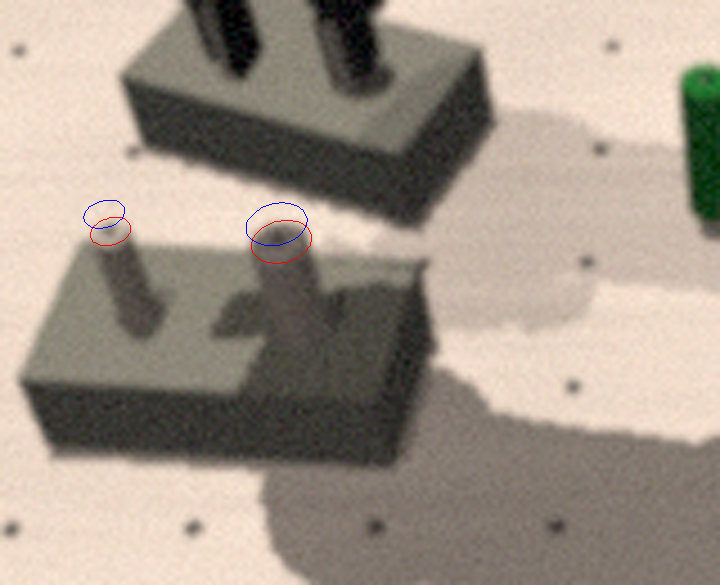

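View pics/t12.png

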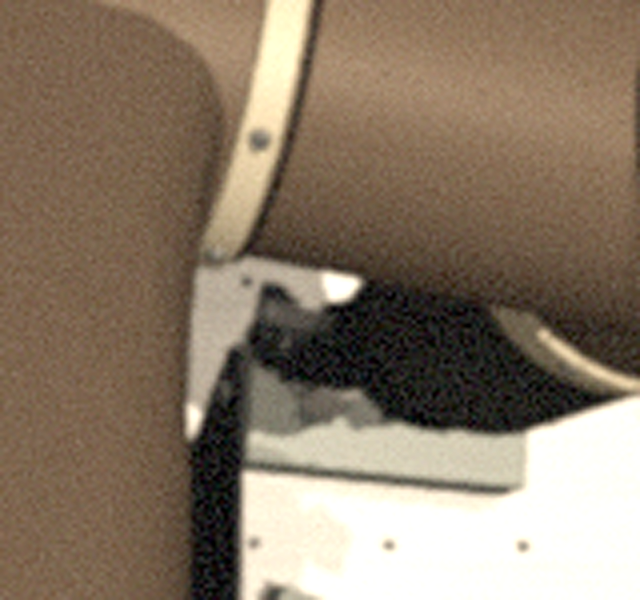

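```bash
python3 - <<'E'
from h import *
import pickle
o,(w,s,t)=pickle.load(open("w12.pkl","rb"))
a=cv2.resize(s["color"][222:262,150:220,::-1],None,fx=10,fy=10,interpolation=cv2.INTER_CUBIC)
a=cv2.convertScaleAbs(a,alpha=2.)
cv2.imwrite("pics/s12b.png",a)
b=cv2.resize(w["color"][150:250,310:490,::-1],None,fx=4,fy=4,interpolation=cv2.INTER_CUBIC)
cv2.imwrite("pics/w12b.png",b)
E
```

```text
(no output)
```

View pics/s12b.png

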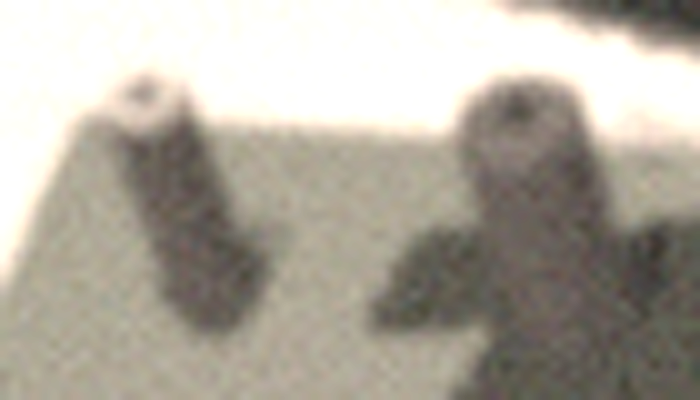

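View pics/w12b.png

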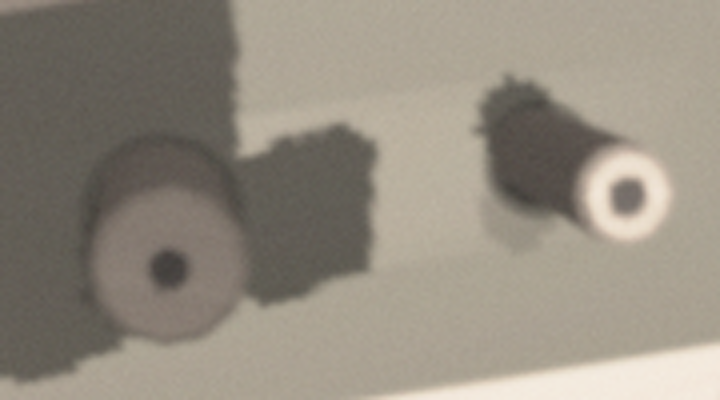

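```bash
python3 - <<'E'
from h import *
import pickle
o,(w,s,t)=pickle.load(open("w12.pkl","rb"))
for n,su,wu in(("thick",(201.6,233),(351.6,216.8)),("thin",(164.1,231),(466.4,198.6))):
    for z in(.090,.095,.1,.105):
        a=unproj(s,su,z);b=wunproj(w,o,wu,z);print(n,z,a[:2].round(4),b[:2].round(4),((a-b)[:2]*1000).round(1))
E
```

```text
thick 0.09 [ 0.5188 -0.2594] [ 0.5208 -0.2585] [-1.9 -0.9]
thick 0.095 [ 0.5237 -0.2575] [ 0.5217 -0.2587] [2.  1.2]
thick 0.1 [ 0.5286 -0.2556] [ 0.5227 -0.2589] [5.8 3.2]
thick 0.105 [ 0.5334 -0.2538] [ 0.5237 -0.259 ] [9.7 5.3]
thin 0.09 [ 0.513  -0.3293] [ 0.5153 -0.33  ] [-2.2  0.7]
thin 0.095 [ 0.5179 -0.3269] [ 0.5164 -0.3286] [1.6 1.7]
thin 0.1 [ 0.5229 -0.3245] [ 0.5175 -0.3271] [5.4 2.7]
thin 0.105 [ 0.5278 -0.322 ] [ 0.5186 -0.3257] [9.1 3.6]
```

```bash
python3 -m pendant '0 2 0 6 5;0 4 0 6 5;0 6 0 0 5;0 6 0 0 5;0 6 0 0 5;0 6 0 0 5;0 6 0 0 5;0 4 0 0 5'; python3 - <<'E'
from h import *
import pickle
o=arm.observe()
R=Rn.from_quat(o["eef_rot"]).as_matrix();print(o["position"],R.round(3),o["time"])
d=arm.read_camera("wrist");pickle.dump((o,d),open("w13.pkl","wb"))
cv2.imwrite("pics/w13.png",d["color"][:,:,::-1])
E
```

```text
time: 24.75
position: [0.5022, 0.1613, 0.243]
eef_rot: [0.999, -0.041, 0.009, -0.032]
force: [0.0, 0.9, -0.5]
finger_gap: 0.583
[0.50218559 0.16130963 0.24299049] [[ 0.996 -0.082  0.02 ]
 [-0.083 -0.995  0.063]
 [ 0.015 -0.064 -0.998]] 24.75
```

View pics/w13.png

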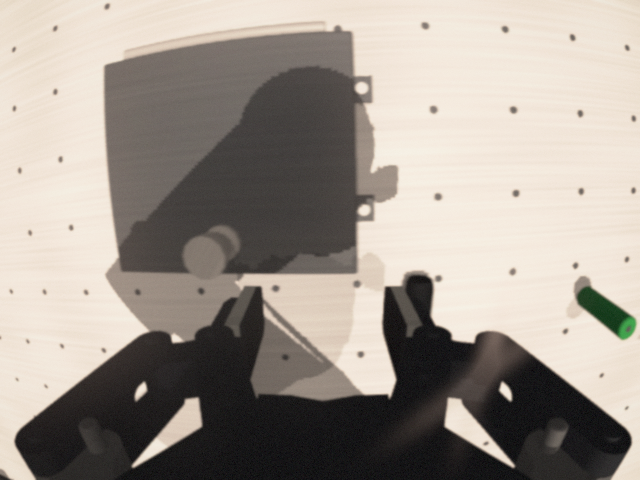

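```bash
python3 - <<'E'
from h import *
import pickle
o,d=pickle.load(open("w13.pkl","rb"))
print(wunproj(d,o,(206,256),.112))
for p in((122,271),(356,273),(352,32),(106,66)): print(p,wunproj(d,o,p,.074))
D=pickle.load(open("d0.pkl","rb"));
im=[cv2.resize(D["top"]["color"][190:300,125:245,::-1],None,fx=4,fy=4,interpolation=cv2.INTER_CUBIC)]
cv2.imwrite("pics/k0.png",cv2.convertScaleAbs(im[0],alpha=2))
E
```

```text
[0.5105842  0.23974938 0.112     ]
(122, 271) [0.49124005 0.33393632 0.074     ]
(356, 273) [0.48138985 0.15077782 0.074     ]
(352, 32) [0.6426887  0.14142757 0.074     ]
(106, 66) [0.65202771 0.32389147 0.074     ]
```

View pics/k0.png

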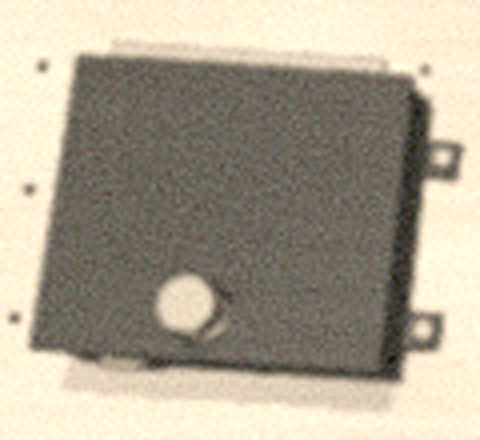

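```bash
python3 -m pendant '0.2 2 0 1.8 5;0.3 2.5 0 0 5;0.2 2 -1 0 5;0 1 -1.5 0 5;0 0 -1.5 0 5;0 0 -1.5 0 5;0 0 -1 0 5;0 0 0 0 5'; python3 - <<'E'
from h import *
import pickle
o=arm.observe()
R=Rn.from_quat(o["eef_rot"]).as_matrix();print(o["position"],R.round(3),o["force"])
d=arm.read_camera("wrist");pickle.dump((o,d),open("w14.pkl","wb"))
im=d["color"][:,:,::-1].copy()
t=tun(d,(328,300),.06)
cv2.imwrite("pics/w14.png",im)
E
```

```text
time: 25.8
position: [0.5103, 0.2404, 0.1729]
eef_rot: [0.999, -0.028, 0.008, -0.032]
force: [-0.5, -0.5, -0.0]
finger_gap: 0.589
[0.51033479 0.24036448 0.172923  ] [[ 0.998 -0.056  0.017]
 [-0.057 -0.996  0.063]
 [ 0.014 -0.064 -0.998]] [-0.46967099 -0.45682391 -0.00327697]
```

View pics/w14.png

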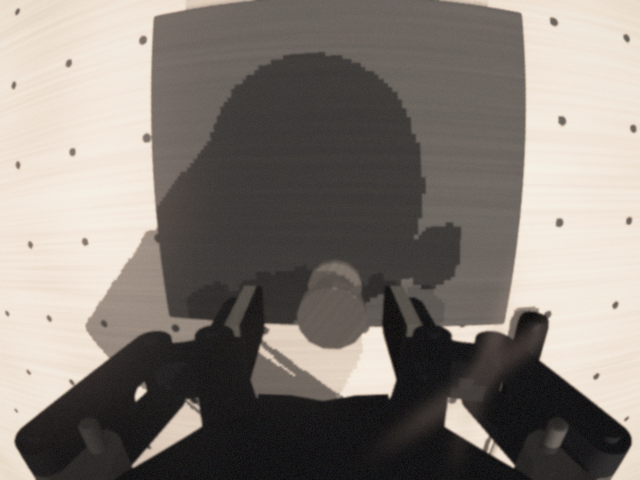

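```bash
python3 - <<'E'
from h import *
import pickle
o,d=pickle.load(open("w14.pkl","rb"))
print(wunproj(d,o,(332,313),.112), tun(d,(332,313),.061))
E
python3 -m pendant '0 -0.35 0 0 5;0 0 -1 0 5;0 0 -0.9 0 5;0 0 0 0 5;0 0 0 0 3;0 0 0 0 1;0 0 0 0 1;0 0 0 0 1' 70; python3 - <<'E'
from h import *
import pickle
o=arm.observe()
R=Rn.from_quat(o["eef_rot"]).as_matrix();print(o["position"],R.round(3),o["force"],o["wrist_torque"])
d=arm.read_camera("wrist");pickle.dump((o,d),open("w15.pkl","wb"))
cv2.imwrite("pics/w15.png",cv2.resize(d["color"][200:440,160:480,::-1],None,fx=2,fy=2))
E
```

```text
[0.51204531 0.24016193 0.112     ] [0.00078033 0.0039918  0.061     ]
time: 26.85
position: [0.5112, 0.2377, 0.155]
eef_rot: [0.999, -0.028, 0.009, -0.033]
force: [0.1, 0.6, -0.9]
finger_gap: 0.297
[0.51118049 0.23772399 0.15498054] [[ 0.998 -0.055  0.021]
 [-0.057 -0.996  0.066]
 [ 0.017 -0.067 -0.998]] [ 0.12102219  0.59466246 -0.85767545] [-0.00420728  0.0851957  -0.00513353]
```

View pics/w15.png

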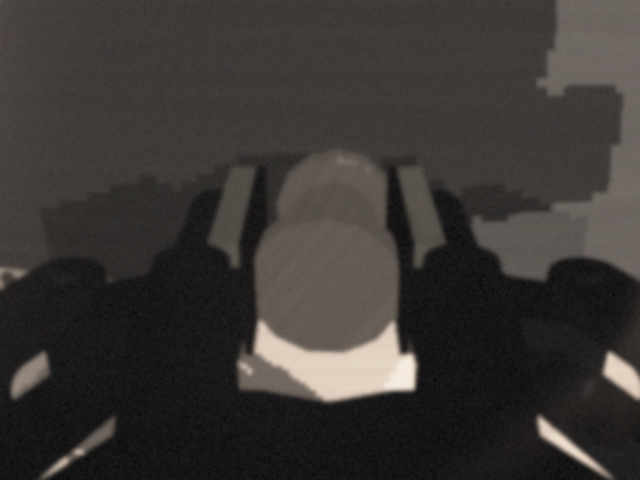

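```bash
python3 -m pendant '0 0 0 0 1;0 0 0 0 1;0 0 0 0 1;0 0 0.2 0 1;0 0 0.3 0 1;0 0 0.3 0 1;0 0 0.3 0 1;0 0 0.3 0 1' 80; python3 - <<'E'
from h import *
import pickle
o=arm.observe()
R=Rn.from_quat(o["eef_rot"]).as_matrix();print(o["position"],R[:,2].round(3),o["force"],o["wrist_torque"])
E
```

```text
time: 27.9
position: [0.5147, 0.2375, 0.1661]
eef_rot: [0.999, -0.029, 0.011, -0.033]
force: [8.4, -0.4, -9.2]
finger_gap: 0.29
[0.51473322 0.23745249 0.16605378] [ 0.025  0.066 -0.998] [ 8.44473664 -0.35264011 -9.18995665] [-0.47801887 -2.59133371 -0.12767917]
```

```bash
python3 -m pendant '0.15 0 0.2 0 1;0.1 0 0.2 0 1;0.1 0 0.2 0 1;0.05 0 0.1 0 1;0 0 0 0 1;0 0 0 0 1;0 0 0 0 1;0 0 0 0 1'; python3 - <<'E'
from h import *
import pickle
o=arm.observe()
R=Rn.from_quat(o["eef_rot"]).as_matrix();print(o["position"],R[:,2].round(3),o["force"],o["wrist_torque"])
ds=[arm.read_camera(c) for c in("wrist","scene")];pickle.dump((o,ds),open("w16.pkl","wb"))
a=cv2.resize(ds[0]["color"][:,:,::-1],None,fx=.6,fy=.6);b=cv2.convertScaleAbs(cv2.resize(ds[1]["color"][190:330,400:560,::-1],None,fx=2.5,fy=2.5,interpolation=cv2.INTER_CUBIC),alpha=1.8)
h=max(len(a),len(b));p=lambda m:np.pad(m,((0,h-len(m)),(0,0),(0,0)))
cv2.imwrite("pics/w16.png",np.hstack([p(a),p(b)]))
E
```

```text
time: 28.9
position: [0.5176, 0.2373, 0.1722]
eef_rot: [0.999, -0.029, 0.01, -0.033]
force: [0.2, 0.6, -5.2]
finger_gap: 0.291
[0.51758945 0.23728179 0.17218393] [ 0.021  0.065 -0.998] [ 0.15222182  0.56183238 -5.23902401] [0.49638554 0.26850744 0.05355398]
```

View pics/w16.png

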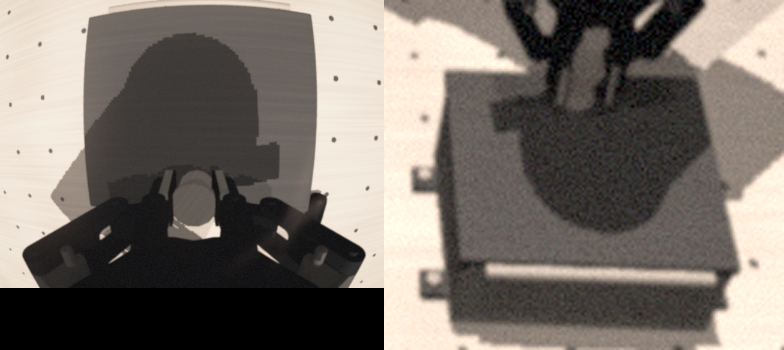

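```bash
python3 - <<'E'
from h import *
import pickle
o,(w,s)=pickle.load(open("w16.pkl","rb"))
D=pickle.load(open("d0.pkl","rb"))["scene"]
h=np.array([.651,.233,.065]);yw=-.053;X=np.array([np.cos(yw),np.sin(yw),0]);Y=np.array([-np.sin(yw),np.cos(yw),0]);Z=np.array([0,0,1.])
def lid(th):
    P=[]
    for a,b in((-.162,.092),(-.162,-.092),(0,-.092),(0,.092)):
        v=np.array([a,.009]);c,s_=np.cos(th),np.sin(th)
        P.append(h+X*(a*c+.009*s_)+Y*b+Z*(-a*s_+.009*c))
    return np.array(P)
out=[]
for d in(D,s):
    im=cv2.convertScaleAbs(cv2.resize(d["color"][205:325,405:555,::-1],None,fx=2.6,fy=2.6,interpolation=cv2.INTER_CUBIC),alpha=1.8)
    for th,c in((0,(255,0,0)),(.12,(0,0,255))):
        cv2.polylines(im,[((proj(d,lid(th))-[405,205]+.5)*2.6-.5).round().astype(int)],True,c,1)
    out.append(im)
cv2.imwrite("pics/lid.png",np.hstack(out))
E
```

```text
(no output)
```

View pics/lid.png

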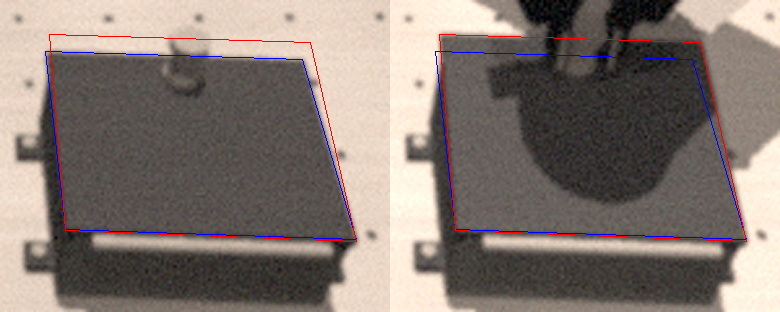

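```bash
python3 -m pendant '0 0 0 0 1;0 0 0 0 1;0 0 0 0 1;0 0 0 0 1;0 0 0 0 1;0 0 0 0 1;0 0 0 0 1;0 0 0 0 1'; python3 - <<'E'
from h import *
s=arm.read_camera("scene")
cv2.imwrite("pics/fin.png",cv2.convertScaleAbs(s["color"][:,:,::-1],alpha=1.6))
E
```

```text
time: 30.0
position: [0.5176, 0.2373, 0.1722]
eef_rot: [0.999, -0.029, 0.01, -0.033]
force: [0.5, 2.1, -4.3]
finger_gap: 0.29
```

View pics/fin.png

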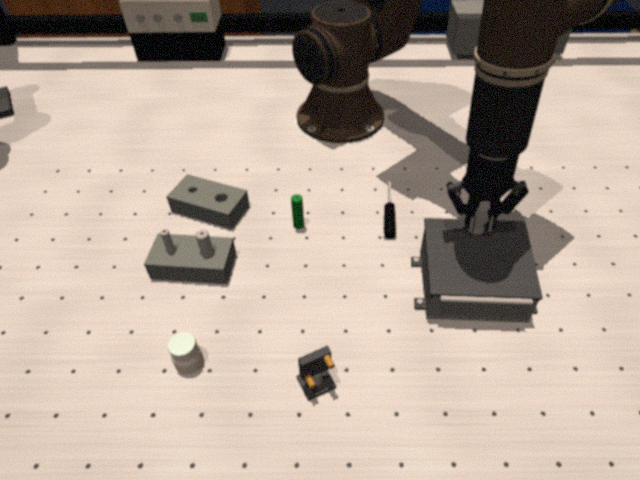

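Both posts stand in the far carrier, at about (203,240) and (167,240). The bystanders have not moved, and the lid is held steady at about 0.12 rad. Handing in.

```bash
python3 -c "
from station import arm
print(arm.hand_in())"
```

```text
the job is handed in; nothing more can be done
None
```

I seated both posts in their bores in the far carrier, the thick one first, then the thin. I then broke the lid free by its knob and handed in while still holding it. The clock stood at about 30 s of the 72 s allowed. The hand-in gives no verdict.

**Which things I used:** The carrier was the one about 0.60 m from the base; the other grey block is about 0.46 m away. I did not touch the green post or that nearer block.

**Posts:** After both were in, the scene and wrist cameras put both post tops at about 95 mm, which is the seated height, and both stood upright. I did not remeasure them after opening the lid, but the last scene picture shows them still standing in their bores.

**Lid:** An overlay of the lid's outline on the scene picture gave about 0.12 rad, or 19–20 mm at the front edge. The gripper pose did not change over a further second of holding. The force reading was about 4–5 N and the finger opening 0.29, so the knob was still gripped.

**Bystanders:** In the last scene picture the screwdriver, mirror mount and jar look to be where they started. I judged this by eye.

**What was off:**
- The tool tilted slowly during fast moves, reaching about 0.07 rad, and the interface could not correct it. The thin post therefore went in slightly tilted, touched the chamfer once and needed a 1 mm sideways correction.
- The wrist camera read about 2–3 mm differently from the fixed cameras. I allowed for that.
- The fingers probably hold the knob by its head rather than its waist, judging by the opening.

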